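# Build a mould box round a prop master

### The job

Build the mould box on the pencilled plywood board. First lay the grey handle master flat on the centre cross, lengthways in the pencilled rectangle; only then bring the walls, standing on edge just outside the rectangle with their inner faces on its lines: the two long walls along its long sides, the two short ones across its ends, so that they close the box round the master. Do not disturb the pot, the cup or the can.

Things in the scene. Friction and masses are not known exactly. Their poses are not given: they have to be found in the camera images.
- board: fixed plywood board, 160 (x) by 226 (y) by 12 mm thick; origin: centre of underside. Pencilled on top, centred: the box's inside, a rectangle 70 (x) by 166 mm (y) with lines running past its corners, and a cross. Long walls go parallel to y with middles at x = +-44, y = 0; short walls parallel to x at x = 0, y = +-92 mm. Long walls are 6 mm short of the rectangle: 3 mm of play at each end.
- master: grey flat-backed master of a prop handle, 95 mm long (x from -47 to +48), about 120 g: a bar 34 mm wide (y) and 24 mm high, ridged across one half (27 mm high there), and a round pommel, 40 mm diameter, 28 mm high, at the +x end. Lies flat, z up. Origin: underside, middle of the length; there it can be gripped across the 34 mm. The pommel may point to either end of the box.
- long_a: mould wall standing on its long edge: white-faced chipboard, brown core showing on top, 160 mm long (its x axis), 18 mm thick (its y axis), 60 mm high (z), about 120 g. Origin at the centre of its underside. The two long walls are alike and either may go on either side.
- long_b: mould wall standing on its long edge: white-faced chipboard, brown core showing on top, 160 mm long (its x axis), 18 mm thick (its y axis), 60 mm high (z), about 120 g. Origin at the centre of its underside. The two long walls are alike and either may go on either side.
- short_a: mould wall standing on its long edge: white-faced chipboard, brown core showing on top, 106 mm long (its x axis), 18 mm thick (its y axis), 60 mm high (z), about 80 g. Origin at the centre of its underside. The two short walls are alike and either may go on either side.
- short_b: mould wall standing on its long edge: white-faced chipboard, brown core showing on top, 106 mm long (its x axis), 18 mm thick (its y axis), 60 mm high (z), about 80 g. Origin at the centre of its underside. The two short walls are alike and either may go on either side.
- pot: bystander: small closed white pigment pot with black cap, 42 mm diameter, 62 mm high, standing among the parts. Origin at the centre of its underside. To be left alone.
- cup: bystander: empty white plastic mixing cup, 76 mm across the rim, 85 mm high, beyond the board. Origin at the centre of its underside. To be left alone.
- can: bystander: empty green drink can, 66 mm diameter, 115 mm high, beyond the board. Origin at the centre of its underside. To be left alone.
Not all that is in view belongs to the job. Leave any blue or red look-alike of the short_b alone.

How it is judged:
On the way:
1. the master lies released on the board's centre cross, along the rectangle, while all four walls are still off the board (x of master in the frame of board between -0.01 and 0.01 m and y of master in the frame of board between -0.012 and 0.012 m and z of master in the frame of board between 0.009 and 0.016 m and angle between the x axis of master and the y axis of board, either way round below 0.15 rad and angle between master's own z axis and vertical below 0.08 rad and linear speed of master below 0.02 m/s and contact force between master and the fingers below 0.1 N and horizontal distance between each of long_a, long_b, short_a, short_b and board above 0.14 m), for 0.2 s.
At the end, for the whole second after the job is handed in: Master flat on the board, within 10 mm of its centre across and 12 mm along, 0.15 rad of lengthways. A long wall on each long side, a short one at each end, upright, middles within 8 mm of their places along and across, 0.12 rad of parallel. All on the board, released, at rest (x of master in the frame of board between -0.01 and 0.01 m and y of master in the frame of board between -0.012 and 0.012 m and z of master in the frame of board between 0.009 and 0.016 m and angle between the x axis of master and the y axis of board, either way round below 0.15 rad and angle between each of master, long_a, long_b, short_a, short_b's own z axis and vertical below 0.08 rad and linear speed of each of master, long_a, long_b, short_a, short_b below 0.02 m/s and (((x of long_a in the frame of board between 0.036 and 0.052 m and y of long_a in the frame of board between -0.008 and 0.008 m) and (x of long_b in the frame of board between -0.052 and -0.036 m and y of long_b in the frame of board between -0.008 and 0.008 m)) or ((x of long_a in the frame of board between -0.052 and -0.036 m and y of long_a in the frame of board between -0.008 and 0.008 m) and (x of long_b in the frame of board between 0.036 and 0.052 m and y of long_b in the frame of board between -0.008 and 0.008 m))) and z of long_a in the frame of board between 0.009 and 0.016 m and angle between the x axis of each of long_a, long_b and the y axis of board, either way round below 0.12 rad and z of long_b in the frame of board between 0.009 and 0.016 m and (((y of short_a in the frame of board between 0.084 and 0.1 m and x of short_a in the frame of board between -0.008 and 0.008 m) and (y of short_b in the frame of board between -0.1 and -0.084 m and x of short_b in the frame of board between -0.008 and 0.008 m)) or ((y of short_a in the frame of board between -0.1 and -0.084 m and x of short_a in the frame of board between -0.008 and 0.008 m) and (y of short_b in the frame of board between 0.084 and 0.1 m and x of short_b in the frame of board between -0.008 and 0.008 m))) and z of short_a in the frame of board between 0.009 and 0.016 m and angle between the x axis of each of short_a, short_b and the x axis of board, either way round below 0.12 rad and z of short_b in the frame of board between 0.009 and 0.016 m); the robot touches nothing.
It fails at once if the pot is pushed more than 25 mm or knocked over (distance of pot from where it was at the start of the episode above 0.025 m or angle between pot's own z axis and vertical above 0.5 rad).
It fails at once if the cup is pushed more than 25 mm or knocked over (distance of cup from where it was at the start of the episode above 0.025 m or angle between cup's own z axis and vertical above 0.5 rad).
It fails at once if the can is pushed more than 25 mm or knocked over (distance of can from where it was at the start of the episode above 0.025 m or angle between can's own z axis and vertical above 0.5 rad).
It also fails if it takes over 112 s, if anything falls off the work surface, if the arm or the gripper's body presses on something with over 40 N, if the wrist force passes 120 N, or if a joint passes its speed limit or range.

### The arm

A 6-joint arm with a two-finger parallel gripper is mounted at the origin on the work surface. World frame = base frame: x ahead of the robot, y to its left, z up, the work surface at z = 0. Lengths are in m, angles in rad, forces in N, time in s.
With the tool pointing down it reaches from about 0.35 to 1 m from the base axis. Payload 7.1 kg.
Tool frame: the origin (TCP) lies midway between the tips of the shut fingers; the grasp point (between the pads) lies 19 mm behind it; z points along the fingers, y is the line along which they close (so a half turn about z gives the same grasp; the last joint's range is limited). The gripper opens to 85 mm and grips with 20 to 120 N. Pads are 22 mm wide; open, the fingers measure 114 mm over their backs; the gripper's body (76 mm by 85 mm) begins 54 mm behind the grasp point. The pads swing forward as they close: fully open they stand 13 mm farther back than shut.
Start: joints at [-1.287, 0.423, 1.63, -0, 1.089, -0.019], TCP at [0.186, -0.597, 0.231] pointing down, gripper open.
Joint ranges: [-3, 3], [-0.9, 2.11], [0.09, 2.58], [-1.31, 4.45], [0.11, 2.69], [-2.54, 2.54]. Speed limits (rad/s): [2.39, 2.39, 3.01, 3.14, 3.14, 3.14].

### API

Orientations are given as [roll, pitch, yaw] about the fixed x, y, z axes, in that order (R = Rz(yaw) Ry(pitch) Rx(roll)).
In Python, from plant import get_state, snapshot, camera_info, close_job gives the robot as it stands.
- The arm moves only by the tool carry_out, never from a script. Its argument "deltas" is a list of rows, each an object with "offset": the shift along the tool's x, y, z in mm, a list of three; "spin": the turn about the tool's z in rad; "grip": the finger opening in mm, from 0 to 85.4. In form: [{"offset": [dx, dy, dz], "spin": spin, "grip": grip}, ...]. A call has 1 to 8 rows; each row shifts and turns the commanded pose from where the row before left it, along the tool's axes as they then stand; what a row does not reach is not made up. A row lasts 1/8 s, in which the tool goes at most 62.5 mm and 10.7 degrees, less where a joint would pass 70% of its speed; a pose out of reach is approached as far as the arm can. A call is refused whole if a number of a shift passes 62.5 or a number of a turn 0.188, either way. A call with a gripper value outside its range is refused whole. The fingers move at their own pace and stop on an object; the grip force is fixed at half the most. Time passes only in rows, so rows that do not move let the fingers close. It gives the time, the measured TCP pose, the force, the opening and the grip force at its end, in the units of the state.
- get_state(): the state, without advancing time (a new reading comes with each control period).
- snapshot(name): name is "scene" or "top" or "wrist"; returns the picture (384x512x3 uint8, red, green, blue); there is no depth.
- camera_info(name): a dict with "intrinsics" (3x3 intrinsics, pixels), "R" (3x3) and "t" (3): a world point X has camera coordinates R X + t. Camera axes: x right, y down, z forward; pixel columns grow to the right and rows downward; lengths in m; the calibration is good to about 2 mm. The wrist camera is an equidistant fisheye: a pixel r from the principal point sees the ray r / f radians off the axis. A picture is of the moment at which its call begins: read the wrist's pose just before it. camera_info takes no time and is no camera call; for the wrist camera it gives the pose at the moment of the call.
- close_job(): hands the job in; it is judged then, once.
The state is a dict: "t": time; "joint_pos": joint angles; "joint_velocities": joint speeds; "effort": joint torques, N m; "tcp_pos": TCP position; "orientation": TCP orientation; "ft_force": force on the tool from outside, world axes, zero at the start; "wrist_torque": the same for the moment, N m; "finger_gap": finger opening in m; "gripper_force": force on a finger pad.
Only numpy, scipy, OpenCV 4.12 (cv2) and the standard library are available. Lean on these libraries where they do the work, as an engineer would, in place of code of your own. Each camera call takes 0.05 s, during which the arm holds its last target. There are 200 camera calls.

## Working session

There is one attempt and no reset: what is moved stays moved. The work goes in short steps, Python scripts to look and compute and a tool call to move; the robot and the scene stay as the last step left them, time stands still between calls to the robot, and variables do not carry over. Pictures are saved under pics/ and viewed, at most 14 in all, crops included, and the job is handed in when it is done.

Besides the shell and the picture viewer there is one more tool, called after "Call:" as name(argument=value, ...) on one line, values as JSON. carry_out: Moves the arm, as the interface text tells. Its arguments: {"type":"object","properties":{"deltas":{"type":"array"}},"required":["deltas"]}

```bash
mkdir -p pics; ls
python3 - <<'E'
from plant import *
import cv2,numpy as np
print(get_state())
for n in("scene","top","wrist"):
    i=camera_info(n);print(n,np.round(i["intrinsics"],1).tolist(),np.round(i["R"],3).tolist(),np.round(i["t"],3).tolist())
    cv2.imwrite(f"pics/{n}0.png",snapshot(n)[:,:,::-1])
E
```

```text
pics
{'t': 0.0, 'joint_pos': array([-1.28701485e+00,  4.23847687e-01,  1.63074505e+00,  7.33527030e-06,
        1.08859223e+00, -1.89840928e-02]), 'joint_velocities': array([-7.95422471e-04,  6.49702403e-04,  9.34855959e-04,  5.38645684e-05,
        3.31845070e-04,  2.68957216e-04]), 'effort': array([ 3.01924993e-03, -5.57374620e+01, -2.81742918e+01,  1.28784832e-04,
        7.26364247e-03, -2.02997376e-05]), 'tcp_pos': array([ 0.18622496, -0.59600674,  0.23051979]), 'orientation': array([-3.14000075e+00, -3.67190422e-05,  3.02762133e-01]), 'ft_force': array([ 1.26583421,  0.30842706, -0.33267968]), 'wrist_torque': array([ 0.00726211, -0.01267246, -0.0396317 ]), 'gripper_force': 0.0, 'finger_gap': 0.08544656396909955}
scene [[397.9, 0.0, 258.0], [0.0, 397.9, 200.2], [0.0, 0.0, 1.0]] [[-0.437, 0.899, -0.006], [0.615, 0.295, -0.731], [-0.656, -0.323, -0.682]] [0.246, -0.322, 1.477]
top [[369.7, 0.0, 256.4], [0.0, 369.7, 196.4], [0.0, 0.0, 1.0]] [[0.016, -1.0, -0.005], [-0.983, -0.015, -0.182], [0.182, 0.008, -0.983]] [-0.009, 0.607, 0.908]
wrist [[297.3, 0.0, 253.9], [0.0, 297.3, 191.8], [0.0, 0.0, 1.0]] [[0.298, -0.954, -0.002], [-0.919, -0.288, 0.27], [-0.258, -0.079, -0.963]] [-0.624, -0.035, 0.379]
```

View pics/top0.png

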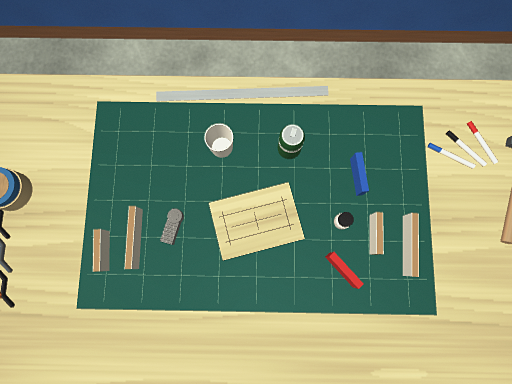

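View pics/scene0.png

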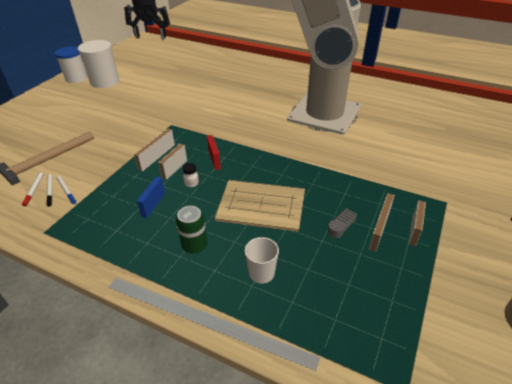

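The top view shows: left short wall (100,250), left long wall (133,238), master (172,226), board (256,221), pot (344,220), right short (377,233), right long (411,245). The lookalikes are blue (360,173) and red (345,270). The only things that could be taken for a short wall are those two; the white-faced tan-topped pieces are mine.

```bash
cat > h.py <<'E'
from plant import *
import cv2,numpy as np
def centre(i): return -np.array(i["R"]).T@np.array(i["t"])
def rays(n,i,uv):
    K=np.array(i["intrinsics"]);p=np.atleast_2d(uv).astype(float)
    a=np.c_[(p[:,0]-K[0,2])/K[0,0],(p[:,1]-K[1,2])/K[1,1]]
    if n=="wrist":
        r=np.linalg.norm(a,axis=1,keepdims=True)+1e-9
        d=np.c_[a/r*np.sin(r),np.cos(r)]
    else: d=np.c_[a,np.ones(len(a))]
    return d@np.array(i["R"])
def onz(n,i,uv,z):
    c=centre(i);d=rays(n,i,uv);return c+d*((z-c[2])/d[:,2])[:,None]
def proj(n,i,X):
    K=np.array(i["intrinsics"]);c=np.atleast_2d(X)@np.array(i["R"]).T+np.array(i["t"])
    if n=="wrist":
        r=np.linalg.norm(c[:,:2],axis=1,keepdims=True);a=c[:,:2]/r*np.arctan2(r,c[:,2:])
    else: a=c[:,:2]/c[:,2:]
    return a*[K[0,0],K[1,1]]+[K[0,2],K[1,2]]
def meet(l):  # least-squares point from (centre, ray) pairs; also residual
    A=np.zeros((3,3));b=np.zeros(3)
    for c,d in l:
        d=d/np.linalg.norm(d);P=np.eye(3)-np.outer(d,d);A+=P;b+=P@c
    X=np.linalg.solve(A,b)
    return X,[float(np.linalg.norm((np.eye(3)-np.outer(d,d)/(d@d))@(X-c))) for c,d in l]
E
python3 - <<'E'
from h import *
i=camera_info("top");im=cv2.imread("pics/top0.png")
print("cam",centre(i)); w=camera_info("wrist"); s=get_state()
print("wcam",centre(w),s["tcp_pos"],np.array(w["R"])[2])
for n,p,z in [("ls",(100,250),.06),("ll",(131,238),.06),("m",(172,226),.02),("board",(256,221),.012),("pot",(345,219),.06),("rs",(375,233),.06),("rl",(413,245),.06),("cup",(219,139),.08),("can",(292,132),.115),("red",(345,270),.03),("blue",(360,173),.05)]:
    print(n,np.round(onz("top",i,p,z)[0],3))
cv2.imwrite("pics/topL.png",cv2.resize(im[170:300,70:330],None,fx=3,fy=3,interpolation=cv2.INTER_CUBIC))
E
```

```text
cam [ 0.43201781 -0.00764725  1.00295868]
wcam [ 0.25145778 -0.57647323  0.37306051] [ 0.1862822  -0.59615997  0.2307081 ] [-0.25796191 -0.07876529 -0.96293909]
ls [0.462 0.394 0.06 ]
ll [0.493 0.318 0.06 ]
m [0.53  0.225 0.02 ]
board [0.547 0.001 0.012]
pot [ 0.551 -0.227  0.06 ]
rs [ 0.516 -0.303  0.06 ]
rl [ 0.487 -0.397  0.06 ]
cup [0.753 0.101 0.08 ]
can [ 0.762 -0.087  0.115]
red [ 0.422 -0.231  0.03 ]
blue [ 0.675 -0.273  0.05 ]
```

View pics/topL.png

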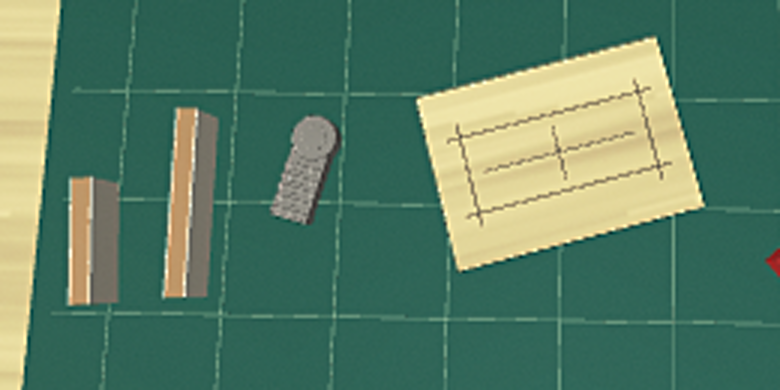

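Call:
carry_out(deltas=[{"offset": [51, -24, 0], "spin": 0, "grip": 85}, {"offset": [51, -24, 0], "spin": 0, "grip": 85}, {"offset": [51, -24, 0], "spin": 0, "grip": 85}, {"offset": [51, -24, 0], "spin": 0, "grip": 85}, {"offset": [51, -24, 0], "spin": 0, "grip": 85}, {"offset": [51, -24, 0], "spin": 0, "grip": 85}, {"offset": [51, -24, 0], "spin": 0.15, "grip": 85}, {"offset": [0, 0, 0], "spin": 0.15, "grip": 85}])

```text
t: 1.15
tcp_pos: [0.4795, -0.3269, 0.2311]
orientation: [-3.141, -0.0, 0.003]
ft_force: [-0.9, -1.0, 0.8]
finger_gap: 0.0849
gripper_force: 0.0
```

```bash
cat > look.py <<'E'
from h import *
import sys,pickle
def look(name):
    s=get_state();i=camera_info("wrist");im=snapshot("wrist")[:,:,::-1].copy()
    cv2.imwrite(f"pics/{name}.png",im);pickle.dump((i,s),open(f"pics/{name}.pkl","wb"))
    print(name,s["t"],np.round(s["tcp_pos"],4),np.round(s["orientation"],4))
if __name__=="__main__": look(sys.argv[1])
E
python3 look.py w1
```

```text
w1 1.15 [ 0.4795 -0.3269  0.2311] [-3.1411e+00 -4.0000e-04  2.6000e-03]
```

View pics/w1.png

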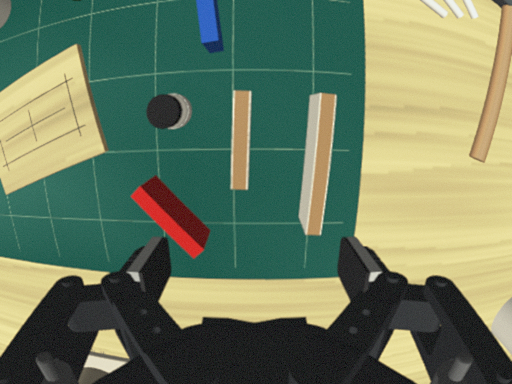

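Wrist view w1 shows the right short wall's tan top at (241,140), the right long wall's at (322,165), the pot at (165,110), and the red and blue lookalikes at (170,217) and (208,20). The board is at the left edge.

Call:
carry_out(deltas=[{"offset": [-20, -50, 0], "spin": 0, "grip": 85}, {"offset": [-20, -50, 0], "spin": 0, "grip": 85}, {"offset": [0, 0, 0], "spin": 0, "grip": 85}])

```text
t: 1.58
tcp_pos: [0.4345, -0.2273, 0.2309]
orientation: [-3.14, 0.002, 0.007]
ft_force: [0.0, -0.7, 1.2]
finger_gap: 0.0851
gripper_force: 0.0
```

```bash
python3 look.py w2
```

```text
w2 1.575 [ 0.4345 -0.2273  0.2309] [-3.1401e+00  2.3000e-03  6.6000e-03]
```

Call:
carry_out(deltas=[{"offset": [0, -55, 0], "spin": 0, "grip": 85}, {"offset": [0, -55, 0], "spin": 0, "grip": 85}, {"offset": [0, -55, 0], "spin": 0, "grip": 85}, {"offset": [0, -55, 0], "spin": 0, "grip": 85}, {"offset": [0, 0, 0], "spin": 0, "grip": 85}])

```text
t: 2.25
tcp_pos: [0.437, -0.0078, 0.2316]
orientation: [-3.141, -0.001, 0.008]
ft_force: [0.3, -0.4, 0.6]
finger_gap: 0.0846
gripper_force: 0.0
```

```bash
python3 look.py w3
```

```text
w3 2.25 [ 0.437  -0.0078  0.2316] [-3.1414e+00 -9.0000e-04  8.1000e-03]
```

Call:
carry_out(deltas=[{"offset": [0, -55, 0], "spin": 0, "grip": 85}, {"offset": [0, -55, 0], "spin": 0, "grip": 85}, {"offset": [0, -55, 0], "spin": 0, "grip": 85}, {"offset": [0, -55, 0], "spin": 0, "grip": 85}, {"offset": [0, 0, 0], "spin": 0, "grip": 85}])

```text
t: 2.92
tcp_pos: [0.4372, 0.2118, 0.2314]
orientation: [-3.141, -0.001, 0.006]
ft_force: [0.5, 0.3, 0.4]
finger_gap: 0.085
gripper_force: 0.0
```

```bash
python3 look.py w4
```

```text
w4 2.925 [0.4372 0.2118 0.2314] [-3.141e+00 -1.400e-03  5.500e-03]
```

Call:
carry_out(deltas=[{"offset": [50, -40, 0], "spin": 0, "grip": 85}, {"offset": [0, -40, 0], "spin": 0, "grip": 85}, {"offset": [0, 0, 0], "spin": 0, "grip": 85}])

```text
t: 3.35
tcp_pos: [0.4857, 0.2889, 0.2309]
orientation: [3.141, -0.0, 0.002]
ft_force: [0.8, -0.1, -0.9]
finger_gap: 0.0846
gripper_force: 0.0
```

```bash
python3 look.py w5
python3 - <<'E'
import cv2
import numpy as np
a=[cv2.imread(f"pics/w{k}.png") for k in (3,4,5)]
a=np.vstack([np.hstack([a[0][:260],a[1][:260]]),np.hstack([a[2][:260],a[2][:260]*0])])
cv2.imwrite("pics/m345.png",cv2.resize(a,(800,406),interpolation=cv2.INTER_AREA))
E
```

```text
w5 3.35 [0.4857 0.2889 0.2309] [ 3.1414e+00 -1.0000e-04  2.4000e-03]
```

View pics/m345.png

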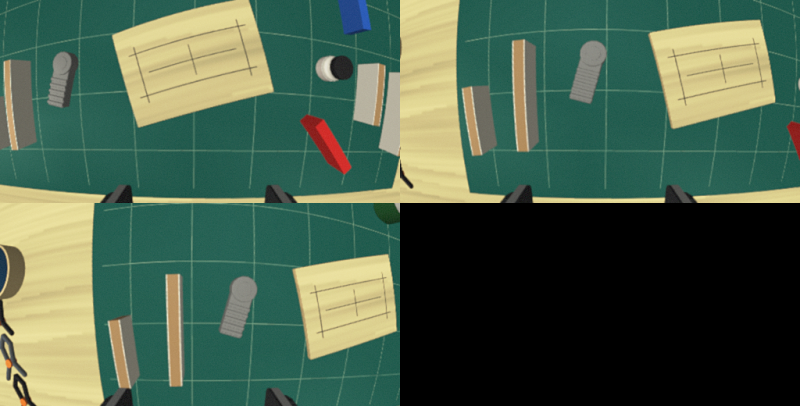

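The w3/w4/w5 mosaic shows the board whole at (192,62) in w3 and (712,72) in w4. The master is at (590,70) in w4 and (238,305) in w5, pommel away from the robot. The left long wall is at (174,330) and the left short at (122,352).

```bash
cat > meas.py <<'E'
from h import *
import pickle
def load(n):
    i,s=pickle.load(open(f"pics/{n}.pkl","rb"));return cv2.imread(f"pics/{n}.png"),i
def blobs(n,kind,amin=120):
    im,i=load(n);h=cv2.cvtColor(im,cv2.COLOR_BGR2HSV).astype(int);H,S,V=h[...,0],h[...,1],h[...,2]
    if kind=="tan": m=(H>=6)&(H<=17)&(S>75)&(S<170)&(V>120)
    if kind=="board": m=(H>=18)&(H<=30)&(S>45)&(V>190)
    if kind=="grey": m=(S<40)&(V>105)&(V<185)
    m=cv2.morphologyEx(m.astype(np.uint8),cv2.MORPH_CLOSE if kind=="board" else cv2.MORPH_OPEN,np.ones((5,5) if kind=="board" else (2,2),np.uint8))
    out=[]
    for c in cv2.findContours(m,cv2.RETR_EXTERNAL,cv2.CHAIN_APPROX_NONE)[0]:
        if cv2.contourArea(c)>amin and c[...,1].max()<235: out.append(c[:,0])
    return i,out
def rect(i,c,z):
    P=onz("wrist",i,c,z)[:,:2];(x,y),(a,b),t=cv2.minAreaRect((P*1000).astype(np.float32))
    if a<b:a,b,t=b,a,t-90
    t=(t+90)%180-90
    return np.array([x,y,a,b,t])
E
python3 - <<'E'
from meas import *
for kind,z,amin in(("board",.012,8000),("tan",.06,150),("grey",.025,400)):
    for n in("w1","w2","w3","w4","w5"):
        i,cs=blobs(n,kind,amin)
        for c in cs: print(kind,n,c.mean(0).round(),np.round(rect(i,c,z),1))
E
```

```text
board w1 [ 46. 123.] [548.2   4.9 229.9 160.3 -74.4]
board w2 [96. 84.] [549.1   2.7 225.2 161.2 -74.3]
board w3 [247.  79.] [549.2   2.9 224.7 161.1 -74.2]
board w4 [400.  89.] [548.2   4.1 226.6 158.7 -74.3]
board w5 [442. 127.] [548.2   5.2 228.8 158.6 -74.3]
tan w1 [322. 163.] [ 487.7 -401.6  157.4   14.8   -3.2]
tan w1 [241. 142.] [ 514.8 -313.4  103.5   14.1   -1.7]
tan w1 [492.  82.] [ 621.7 -647.9  239.6   12.2  -17.3]
tan w2 [406. 131.] [ 487.2 -401.8  159.    14.5   -3.3]
tan w2 [335. 105.] [ 515.3 -313.5  104.4   14.5   -1.9]
tan w3 [486. 123.] [ 515.7 -314.1  104.    14.6   -1.8]
tan w4 [ 92. 156.] [460.1 403.6 103.8  13.9   4.2]
tan w4 [154. 119.] [494.3 321.5 157.5  14.2   0.6]
grey w3 [ 30. 131.] [494.5 319.6 129.1  55.4   2.6]
grey w3 [ 76. 103.] [528.3 226.5  93.5  38.2 -14.7]
grey w4 [107. 153.] [458.2 398.8 110.8  32.7   4.4]
grey w4 [167. 119.] [491.7 314.8 169.2  17.6   0.6]
grey w4 [241.  93.] [528.2 225.4  94.3  39.  -13.4]
grey w5 [166. 189.] [456.5 397.2 115.6  19.8   4.5]
grey w5 [306. 135.] [528.5 226.4  94.5  39.8 -14.8]
```

```bash
sed -i 's/max()<235/max()<256/' meas.py
python3 - <<'E'
from meas import *
def rc(i,c,z):  # pixel of rect centre
    r=rect(i,c,z);return proj("wrist",i,[r[0]/1e3,r[1]/1e3,z])[0]
def near(n,kind,z,xy,amin):
    i,cs=blobs(n,kind,amin);return i,min(cs,key=lambda c:np.hypot(*(rect(i,c,z)[:2]-xy)))
for nm,kind,z,xy,views,amin in(("board","board",.012,(548,4),("w2","w3","w4"),8000),("rl","tan",.06,(487,-401),("w1","w2"),150),("rs","tan",.06,(515,-313),("w1","w2","w3"),150),("ls","tan",.06,(460,403),("w4","w5"),150),("ll","tan",.06,(494,321),("w3","w4","w5"),150),("master","grey",.025,(528,226),("w3","w4","w5"),400)):
    L=[]
    for n in views:
        i,c=near(n,kind,z,xy,amin);r=rect(i,c,z);print(nm,n,np.round(r,1))
        L.append((centre(i),rays("wrist",i,rc(i,c,z))[0]))
    print("   ->",[np.round(v,4) for v in meet(L)])
# pencil lines
for n in("w3","w4"):
    im,i=load(n);g=cv2.cvtColor(im,cv2.COLOR_BGR2GRAY)
    i,c=near(n,"board",.012,(548,4),8000)
    m=cv2.erode(cv2.drawContours(np.zeros_like(g),[c],-1,255,-1),np.ones((11,11)))
    bh=cv2.morphologyEx(g,cv2.MORPH_BLACKHAT,np.ones((9,9)))
    v,u=np.nonzero((bh>40)&(m>0));P=onz("wrist",i,np.c_[u,v],.012)[:,:2]*1e3
    r=cv2.minAreaRect(P.astype(np.float32));print(n,len(P),"lines",np.round(r[0],1),np.round(r[1],1),round(r[2],2))
E
```

```text
board w2 [549.1   2.7 225.2 161.2 -74.3]
board w3 [549.2   2.9 224.7 161.1 -74.2]
board w4 [548.2   4.1 226.6 158.7 -74.3]
   -> [array([0.549 , 0.0032, 0.0108]), array([0.0003, 0.0004, 0.0006])]
rl w1 [ 487.7 -401.6  157.4   14.8   -3.2]
rl w2 [ 487.2 -401.8  159.    14.5   -3.3]
   -> [array([ 0.4874, -0.4018,  0.0598]), array([0.0002, 0.0002])]
rs w1 [ 514.8 -313.4  103.5   14.1   -1.7]
rs w2 [ 515.3 -313.5  104.4   14.5   -1.9]
rs w3 [ 515.7 -314.1  104.    14.6   -1.8]
   -> [array([ 0.5153, -0.3134,  0.0608]), array([0.0004, 0.    , 0.0004])]
ls w4 [460.1 403.6 103.8  13.9   4.2]
ls w5 [461.3 403.9 104.   14.5   4.4]
   -> [array([0.46  , 0.4053, 0.0568]), array([0.0004, 0.0004])]
ll w3 [ 515.7 -314.1  104.    14.6   -1.8]
ll w4 [494.3 321.5 157.5  14.2   0.6]
ll w5 [493.6 321.7 158.7  14.2   0.5]
   -> [array([0.5322, 0.2025, 0.5493]), array([0.0438, 0.0539, 0.0872])]
master w3 [528.3 226.5  93.5  38.2 -14.7]
master w4 [528.2 225.4  94.3  39.  -13.4]
master w5 [528.5 226.4  94.5  39.8 -14.8]
   -> [array([0.5283, 0.226 , 0.0253]), array([0.0002, 0.0006, 0.0005])]
w3 966 lines [564.7   7.1] [126.7 188.3] 15.65
w4 726 lines [549.2   3.3] [ 92.4 188. ] 16.49
```

Call:
carry_out(deltas=[{"offset": [42, 0, 0], "spin": 0, "grip": 62}, {"offset": [0, 62, 0], "spin": 0, "grip": 62}, {"offset": [0, 0, 60], "spin": 0.13, "grip": 62}, {"offset": [0, 0, 60], "spin": 0.127, "grip": 62}, {"offset": [0, 0, 0], "spin": 0, "grip": 62}, {"offset": [0, 0, 0], "spin": 0, "grip": 62}])

```text
t: 4.15
tcp_pos: [0.5275, 0.2267, 0.1131]
orientation: [-3.141, -0.001, -0.253]
ft_force: [0.2, 1.5, 0.0]
finger_gap: 0.0617
gripper_force: 0.0
```

```bash
python3 look.py w6
python3 - <<'E'
import cv2
a=cv2.imread("pics/w6.png");cv2.imwrite("pics/w6c.png",a[60:384,90:420])
E
```

```text
w6 4.15 [0.5275 0.2267 0.1131] [-3.1408e+00 -1.4000e-03 -2.5290e-01]
```

View pics/w6c.png

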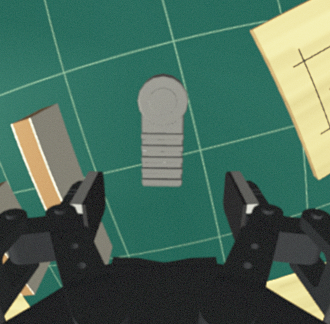

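The close crop confirms the grey master, pommel at (162,103), lined up with the tool and centred between the fingers.

Call:
carry_out(deltas=[{"offset": [0, 0, 55], "spin": 0, "grip": 62}, {"offset": [0, 0, 54], "spin": 0, "grip": 62}, {"offset": [0, 0, 0], "spin": 0, "grip": 62}, {"offset": [0, 0, 0], "spin": 0, "grip": 20}, {"offset": [0, 0, 0], "spin": 0, "grip": 20}, {"offset": [0, 0, 0], "spin": 0, "grip": 20}, {"offset": [0, 0, 0], "spin": 0, "grip": 20}, {"offset": [0, 0, 0], "spin": 0, "grip": 20}])

```text
t: 5.2
tcp_pos: [0.5288, 0.2285, 0.0059]
orientation: [-3.138, -0.005, -0.254]
ft_force: [-0.3, -0.2, 7.5]
finger_gap: 0.0329
gripper_force: 60.9
```

Call:
carry_out(deltas=[{"offset": [0, 0, -30], "spin": 0, "grip": 20}, {"offset": [0, 0, -60], "spin": 0, "grip": 20}, {"offset": [19, 53.2, 0], "spin": 0, "grip": 20}, {"offset": [19, 53.2, 0], "spin": 0, "grip": 20}, {"offset": [19, 53.2, 0], "spin": 0, "grip": 20}, {"offset": [19, 53.2, 0], "spin": 0, "grip": 20}, {"offset": [0, 0, 0], "spin": -0.175, "grip": 20}, {"offset": [0, 0, 0], "spin": -0.175, "grip": 20}])

```text
t: 6.2
tcp_pos: [0.5474, 0.0012, 0.0947]
orientation: [3.141, -0.004, 0.1]
ft_force: [0.2, 0.8, -1.9]
finger_gap: 0.0326
gripper_force: 60.2
```

Call:
carry_out(deltas=[{"offset": [0, 0, 0], "spin": -0.175, "grip": 20}, {"offset": [0, 0, 0], "spin": -0.175, "grip": 20}, {"offset": [0, 0, 0], "spin": -0.175, "grip": 20}, {"offset": [0, 0, 0], "spin": -0.175, "grip": 20}, {"offset": [0, 0, 0], "spin": -0.175, "grip": 20}, {"offset": [0, 0, 0], "spin": -0.175, "grip": 20}, {"offset": [0, 0, 0], "spin": -0.175, "grip": 20}, {"offset": [0, 0, 0], "spin": -0.175, "grip": 20}])

```text
t: 7.2
tcp_pos: [0.5473, 0.0024, 0.0947]
orientation: [3.138, -0.0, 1.502]
ft_force: [0.2, -0.2, -0.8]
finger_gap: 0.0328
gripper_force: 60.3
```

Call:
carry_out(deltas=[{"offset": [0, 0, 0], "spin": -0.175, "grip": 20}, {"offset": [0, 0, 0], "spin": -0.175, "grip": 20}, {"offset": [0, 0, 0], "spin": 0, "grip": 20}, {"offset": [0, 0, 0], "spin": 0, "grip": 20}])

```text
t: 7.7
tcp_pos: [0.5468, 0.0024, 0.0935]
orientation: [3.14, 0.001, 1.843]
ft_force: [-0.6, -1.0, -1.8]
finger_gap: 0.0329
gripper_force: 60.3
```

Call:
carry_out(deltas=[{"offset": [0, 2.2, 40], "spin": 0, "grip": 20}, {"offset": [0, 0, 30], "spin": 0, "grip": 20}, {"offset": [0, 0, 4], "spin": 0, "grip": 20}, {"offset": [0, 0, 0], "spin": 0, "grip": 20}, {"offset": [0, 0, 0], "spin": 0, "grip": 20}])

```text
t: 8.32
tcp_pos: [0.5489, 0.003, 0.0189]
orientation: [3.141, 0.0, 1.845]
ft_force: [0.2, -1.1, -1.7]
finger_gap: 0.0327
gripper_force: 60.2
```

```bash
python3 look.py w7
```

```text
w7 8.325 [0.5489 0.003  0.0189] [3.1408e+00 2.0000e-04 1.8446e+00]
```

View pics/w7.png

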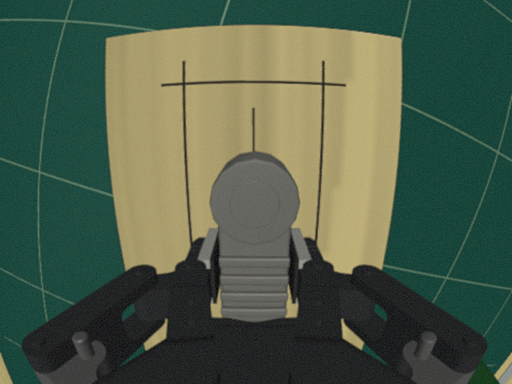

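The view shows the pommel at (255,200), centred between the pencilled lines (184 and 323) and on the cross line at 253. I'll lower the last bit and release.

Call:
carry_out(deltas=[{"offset": [0, 0, 1.5], "spin": 0, "grip": 20}, {"offset": [0, 0, 0], "spin": 0, "grip": 20}, {"offset": [0, 0, 0], "spin": 0, "grip": 60}, {"offset": [0, 0, 0], "spin": 0, "grip": 60}, {"offset": [0, 0, 0], "spin": 0, "grip": 60}, {"offset": [0, 0, -40], "spin": 0, "grip": 60}, {"offset": [0, 0, -60], "spin": 0, "grip": 60}, {"offset": [0, 0, -60], "spin": 0, "grip": 60}])

```text
t: 9.38
tcp_pos: [0.548, 0.003, 0.1781]
orientation: [-3.141, -0.0, 1.846]
ft_force: [1.0, -1.0, -0.9]
finger_gap: 0.0602
gripper_force: 0.0
```

Call:
carry_out(deltas=[{"offset": [-25, 0, -30], "spin": 0, "grip": 60}, {"offset": [-25, 0, 0], "spin": 0, "grip": 60}, {"offset": [0, 0, 0], "spin": 0, "grip": 60}])

```text
t: 9.75
tcp_pos: [0.5623, -0.0462, 0.2072]
orientation: [3.141, 0.0, 1.844]
ft_force: [-0.1, 0.0, 0.3]
finger_gap: 0.0599
gripper_force: 0.0
```

```bash
python3 look.py w8
python3 - <<'E'
from meas import *
i,cs=blobs("w8","grey",400)
th=np.radians(15.7);B=np.array([[np.cos(th),np.sin(th)],[-np.sin(th),np.cos(th)]])
for c in cs:
    r=rect(i,c,.037);print(np.round(r,1),B@(r[:2]-[549,3.2]))
i,cs=blobs("w8","board",4000)
for c in cs: print(np.round(rect(i,c,.012),1))
E
```

```text
w8 9.75 [ 0.5623 -0.0462  0.2072] [3.1408e+00 4.0000e-04 1.8439e+00]
[549.8   3.   92.4  37.3 -74.1] [ 0.76704822 -0.39755038]
[741.4  92.4  73.1  63.4 -64.8] [209.3971534  33.7932984]
[794.  128.1  79.1  60.   14.1] [269.67026633  53.98679711]
[548.2   2.9 225.1 159.1 -74.3]
```

View pics/w8.png

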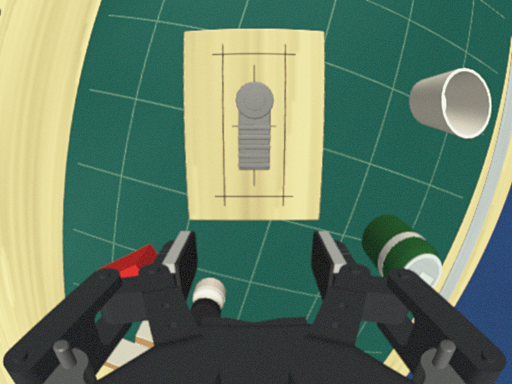

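The master lies within 1 mm of the cross, lengthways (pommel at (255,100)). The cup and can are untouched. Next is the right long wall.

Call:
carry_out(deltas=[{"offset": [-46, -24, 0], "spin": 0, "grip": 50}, {"offset": [-46, -24, 0], "spin": 0, "grip": 50}, {"offset": [-46, -24, 0], "spin": 0, "grip": 50}, {"offset": [-46, -24, 0], "spin": 0, "grip": 50}, {"offset": [-46, -24, 0], "spin": 0, "grip": 50}, {"offset": [-46, -24, 0], "spin": 0, "grip": 50}, {"offset": [-46, -24, 0], "spin": 0, "grip": 50}])

```text
t: 10.68
tcp_pos: [0.4873, -0.4009, 0.2058]
orientation: [-3.141, -0.002, 1.846]
ft_force: [0.1, 0.4, 0.1]
finger_gap: 0.0499
gripper_force: 0.0
```

Call:
carry_out(deltas=[{"offset": [0, 0, 0], "spin": -0.1775, "grip": 50}, {"offset": [0, 0, 0], "spin": -0.1775, "grip": 50}, {"offset": [0, 0, 0], "spin": -0.1775, "grip": 50}, {"offset": [0, 0, 0], "spin": -0.1775, "grip": 50}, {"offset": [0, 0, 0], "spin": -0.1775, "grip": 50}, {"offset": [0, 0, 0], "spin": -0.1775, "grip": 50}, {"offset": [0, 0, 0], "spin": -0.1775, "grip": 50}, {"offset": [0, 0, 0], "spin": 0, "grip": 50}])

```text
t: 11.68
tcp_pos: [0.4878, -0.3995, 0.2059]
orientation: [3.14, -0.001, 3.087]
ft_force: [0.2, 0.4, 0.3]
finger_gap: 0.0498
gripper_force: 0.0
```

Call:
carry_out(deltas=[{"offset": [0, 0, 50], "spin": 0, "grip": 50}, {"offset": [0, 0, 0], "spin": 0, "grip": 50}, {"offset": [0, 0, 0], "spin": 0, "grip": 50}])

```text
t: 12.05
tcp_pos: [0.4882, -0.4006, 0.1575]
orientation: [3.142, 0.0, 3.087]
ft_force: [-0.1, -0.3, 0.8]
finger_gap: 0.0498
gripper_force: 0.0
```

```bash
python3 look.py w9; python3 -c "
from plant import *
print(get_state()['joint_pos'],get_state()['tcp_pos'])"
```

```text
w9 12.05 [ 0.4882 -0.4006  0.1575] [3.1416e+00 1.0000e-04 3.0868e+00]
[-7.06195489e-01  5.18914290e-01  1.66428326e+00  7.19923723e-05
  9.56700616e-01 -2.22257956e+00] [ 0.48858402 -0.40106643  0.15821998]
```

View pics/w9.png

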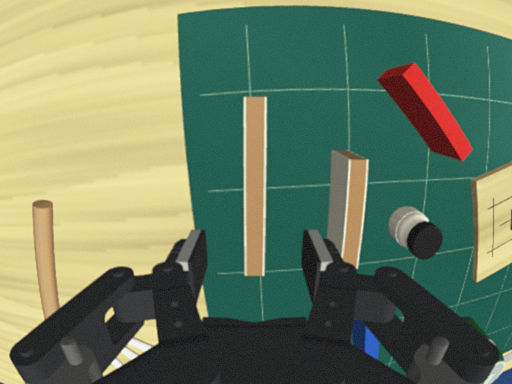

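The long wall's top runs (255,98)–(255,277), centred between the fingers and square to them. The short wall and pot are clear to the right.

Call:
carry_out(deltas=[{"offset": [1, -0.8, 60], "spin": 0, "grip": 50}, {"offset": [0, 0, 55], "spin": 0, "grip": 50}, {"offset": [0, 0, 13], "spin": 0, "grip": 50}, {"offset": [0, 0, 0], "spin": 0, "grip": 50}, {"offset": [0, 0, 0], "spin": 0, "grip": 5}, {"offset": [0, 0, 0], "spin": 0, "grip": 5}, {"offset": [0, 0, 0], "spin": 0, "grip": 5}, {"offset": [0, 0, 0], "spin": 0, "grip": 5}])

```text
t: 13.1
tcp_pos: [0.488, -0.4025, 0.0312]
orientation: [-3.139, 0.003, 3.088]
ft_force: [-0.0, 0.3, 7.8]
finger_gap: 0.0168
gripper_force: 59.2
```

Call:
carry_out(deltas=[{"offset": [0, 0, 0], "spin": 0, "grip": 5}, {"offset": [0, 0, 0], "spin": 0, "grip": 5}])

```text
t: 13.35
tcp_pos: [0.488, -0.4025, 0.0312]
orientation: [-3.139, 0.003, 3.088]
ft_force: [-0.4, -0.2, 8.4]
finger_gap: 0.0172
gripper_force: 59.2
```

Call:
carry_out(deltas=[{"offset": [0, 0, -30], "spin": 0, "grip": 5}, {"offset": [0, 0, -55], "spin": 0, "grip": 5}, {"offset": [0, 0, -55], "spin": 0, "grip": 5}, {"offset": [0, 0, 0], "spin": 0, "grip": 5}])

```text
t: 13.85
tcp_pos: [0.4893, -0.4036, 0.1748]
orientation: [-3.135, 0.008, 3.088]
ft_force: [0.2, 0.3, -2.1]
finger_gap: 0.0167
gripper_force: 59.1
```

Call:
carry_out(deltas=[{"offset": [-10.2, 52.8, 0], "spin": 0, "grip": 5}, {"offset": [-10.2, 52.8, 0], "spin": 0, "grip": 5}, {"offset": [-10.2, 52.8, 0], "spin": 0, "grip": 5}, {"offset": [-10.2, 52.8, 0], "spin": 0, "grip": 5}, {"offset": [-10.2, 52.8, 0], "spin": 0, "grip": 5}, {"offset": [-10.2, 52.8, 0], "spin": 0, "grip": 5}, {"offset": [-10.2, 52.8, 0], "spin": 0, "grip": 5}, {"offset": [-10.2, 52.8, 0], "spin": 0, "grip": 5}])

```text
t: 14.85
tcp_pos: [0.5902, 0.0178, 0.168]
orientation: [-3.141, -0.001, 3.088]
ft_force: [0.5, -1.0, -2.2]
finger_gap: 0.017
gripper_force: 59.1
```

Call:
carry_out(deltas=[{"offset": [0, 0, 0], "spin": 0.1775, "grip": 5}, {"offset": [0, 0, 0], "spin": 0.1775, "grip": 5}, {"offset": [0, 0, 0], "spin": 0.1775, "grip": 5}, {"offset": [0, 0, 0], "spin": 0.1775, "grip": 5}, {"offset": [0, 0, 0], "spin": 0.1775, "grip": 5}, {"offset": [0, 0, 0], "spin": 0.1775, "grip": 5}, {"offset": [0, 0, 0], "spin": 0.1775, "grip": 5}, {"offset": [0, 0, 0], "spin": 0, "grip": 5}])

```text
t: 15.85
tcp_pos: [0.59, 0.016, 0.168]
orientation: [-3.14, -0.0, 1.847]
ft_force: [-0.5, -0.0, -0.4]
finger_gap: 0.017
gripper_force: 59.3
```

Call:
carry_out(deltas=[{"offset": [0, 0, 0], "spin": 0, "grip": 5}, {"offset": [0, 0, 0], "spin": 0, "grip": 5}])

```text
t: 16.1
tcp_pos: [0.5906, 0.016, 0.1686]
orientation: [-3.141, -0.0, 1.848]
ft_force: [-0.7, 0.7, -1.5]
finger_gap: 0.0168
gripper_force: 59.3
```

```bash
python3 look.py w10
python3 - <<'E'
from meas import *
i,cs=blobs("w10","tan",300)
for c in cs: print(np.round(rect(i,c,.198),1))
E
```

```text
w10 16.1 [0.5906 0.016  0.1686] [-3.1413e+00 -1.0000e-04  1.8477e+00]
```

View pics/w10.png

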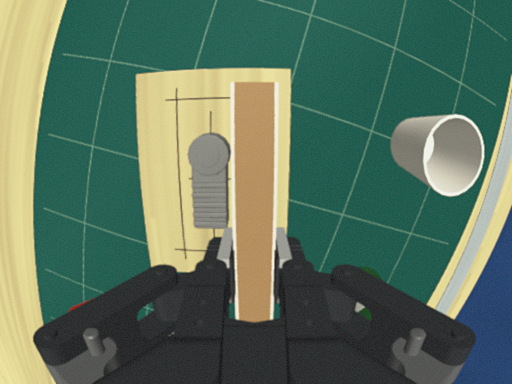

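Call:
carry_out(deltas=[{"offset": [-1.5, 1.2, 55], "spin": 0, "grip": 5}, {"offset": [0, 0, 45], "spin": 0, "grip": 5}, {"offset": [0, 0, 20], "spin": 0, "grip": 5}, {"offset": [0, 0, 3], "spin": 0, "grip": 5}, {"offset": [0, 0, 0], "spin": 0, "grip": 5}, {"offset": [0, 0, 0], "spin": 0, "grip": 5}])

```text
t: 16.9
tcp_pos: [0.5935, 0.0149, 0.0475]
orientation: [3.139, 0.001, 1.846]
ft_force: [0.5, 0.4, -1.9]
finger_gap: 0.0172
gripper_force: 59.4
```

Call:
carry_out(deltas=[{"offset": [0, -1, 2.5], "spin": 0, "grip": 5}, {"offset": [0, 0, 1], "spin": 0, "grip": 5}, {"offset": [0, 0, 0], "spin": 0, "grip": 5}])

```text
t: 17.27
tcp_pos: [0.5915, 0.0147, 0.0432]
orientation: [3.141, 0.0, 1.846]
ft_force: [-1.1, 0.4, 5.5]
finger_gap: 0.0173
gripper_force: 60.3
```

```bash
python3 -c "
from plant import *
for k in range(3):
    s=get_state();print(s['tcp_pos'],s['ft_force'])"
```

```text
[0.59154303 0.01467591 0.0431671 ] [-1.08582245  0.4174838   5.49941374]
[0.59154303 0.01467591 0.0431671 ] [-1.08582245  0.4174838   5.49941374]
[0.59154303 0.01467591 0.0431671 ] [-1.08582245  0.4174838   5.49941374]
```

Call:
carry_out(deltas=[{"offset": [0, 0, 0], "spin": 0, "grip": 33}, {"offset": [0, 0, 0], "spin": 0, "grip": 33}, {"offset": [0, 0, 0], "spin": 0, "grip": 33}, {"offset": [0, 0, -20], "spin": 0, "grip": 33}, {"offset": [0, 0, -50], "spin": 0, "grip": 33}, {"offset": [0, 0, -50], "spin": 0, "grip": 33}, {"offset": [0, 0, -45], "spin": 0, "grip": 33}, {"offset": [0, 0, 0], "spin": 0, "grip": 33}])

```text
t: 18.27
tcp_pos: [0.594, 0.0147, 0.2129]
orientation: [3.133, 0.002, 1.846]
ft_force: [-0.2, 0.2, 0.2]
finger_gap: 0.0335
gripper_force: 0.0
```

Call:
carry_out(deltas=[{"offset": [-60, -20, -20], "spin": 0, "grip": 50}, {"offset": [-30, -20, 0], "spin": 0, "grip": 50}, {"offset": [0, 0, 0], "spin": 0, "grip": 50}, {"offset": [0, 0, 0], "spin": 0, "grip": 50}])

```text
t: 18.77
tcp_pos: [0.5772, -0.0788, 0.2259]
orientation: [-3.141, -0.001, 1.845]
ft_force: [0.1, 0.3, -0.2]
finger_gap: 0.0501
gripper_force: 0.0
```

```bash
cat > chk.py <<'E'
from meas import *
from look import look
import sys
n=sys.argv[1];look(n)
th=np.radians(15.7);B=np.array([[np.cos(th),np.sin(th)],[-np.sin(th),np.cos(th)]])
for kind,z,a in(("tan",.072,200),("grey",.037,400),("board",.012,4000)):
    i,cs=blobs(n,kind,a)
    for c in cs:
        r=rect(i,c,z);print(kind,c.mean(0).round(),np.round(r,1),"board xy",np.round(B@(r[:2]-[548.7,3.1]),1),"ang",round(r[4]+74.3,1))
E
python3 chk.py w11
```

```text
w11 18.775 [ 0.5772 -0.0788  0.2259] [-3.1411e+00 -6.0000e-04  1.8453e+00]
tan [295.  96.] [592.6  13.5 157.2  13.7 -74.1] board xy [45.1 -1.9] ang 0.2
grey [250.  97.] [550.4   3.4  93.4  37.2 -74.3] board xy [ 1.7 -0.2] ang 0.0
grey [422.  78.] [741.3  90.3  72.7  58.8 -56.5] board xy [209.   31.8] ang 17.8
grey [455.  69.] [788.3 131.4  76.6  60.5  21.4] board xy [265.4  58.7] ang 95.7
grey [283.  97.] [584.8  10.5 156.3   5.2 -74.5] board xy [36.8 -2.7] ang -0.2
board [250.  97.] [548.4   2.4 225.5 159.6 -74.3] board xy [-0.5 -0.6] ang -0.0
```

First long wall placed: board frame (45.1, −1.9) mm, 0.2°, with the master undisturbed. Next is the left long wall.

Call:
carry_out(deltas=[{"offset": [51, 3.5, 0], "spin": 0, "grip": 50}, {"offset": [51, 3.5, 0], "spin": 0, "grip": 50}, {"offset": [51, 3.5, 0], "spin": 0, "grip": 50}, {"offset": [51, 3.5, 0], "spin": 0, "grip": 50}, {"offset": [51, 3.5, 0], "spin": 0, "grip": 50}, {"offset": [51, 3.5, 0], "spin": 0, "grip": 50}, {"offset": [51, 3.5, 0], "spin": 0, "grip": 50}, {"offset": [51, 3.5, 0], "spin": 0, "grip": 50}])

```text
t: 19.82
tcp_pos: [0.4923, 0.3238, 0.226]
orientation: [-3.141, -0.0, 1.848]
ft_force: [0.2, 0.0, 0.4]
finger_gap: 0.0497
gripper_force: 0.0
```

Call:
carry_out(deltas=[{"offset": [0, 0, 0], "spin": -0.163, "grip": 50}, {"offset": [0, 0, 0], "spin": -0.163, "grip": 50}, {"offset": [0, 0, 0], "spin": -0.163, "grip": 50}, {"offset": [0, 0, 0], "spin": -0.163, "grip": 50}, {"offset": [0, 0, 0], "spin": -0.163, "grip": 50}, {"offset": [0, 0, 0], "spin": -0.163, "grip": 50}, {"offset": [0, 0, 0], "spin": -0.163, "grip": 50}, {"offset": [0, 0, 0], "spin": -0.163, "grip": 50}])

```text
t: 20.82
tcp_pos: [0.4928, 0.3222, 0.2258]
orientation: [-3.141, -0.001, -3.126]
ft_force: [-0.1, -0.1, 0.0]
finger_gap: 0.0498
gripper_force: 0.0
```

Call:
carry_out(deltas=[{"offset": [0, 0, 50], "spin": 0, "grip": 50}, {"offset": [0, 0, 20], "spin": 0, "grip": 50}, {"offset": [0, 0, 0], "spin": 0, "grip": 50}, {"offset": [0, 0, 0], "spin": 0, "grip": 50}])

```text
t: 21.32
tcp_pos: [0.4938, 0.322, 0.1569]
orientation: [3.141, 0.001, -3.132]
ft_force: [0.4, 0.1, 0.2]
finger_gap: 0.05
gripper_force: 0.0
```

```bash
python3 look.py w12
python3 - <<'E'
from meas import *
i,cs=blobs("w12","tan",300)
for c in cs: print(c.mean(0),np.round(rect(i,c,.06),1))
E
```

```text
w12 21.325 [0.4938 0.322  0.1569] [ 3.1409e+00  9.0000e-04 -3.1325e+00]
[353.36458333 155.05555556] [462.  406.1 104.4  14.    4.6]
```

Call:
carry_out(deltas=[{"offset": [0, 0, 60], "spin": 0, "grip": 50}, {"offset": [0, 0, 54], "spin": 0, "grip": 50}, {"offset": [0, 0, 12], "spin": 0, "grip": 50}, {"offset": [0, 0, 0], "spin": 0, "grip": 50}, {"offset": [0, 0, 0], "spin": 0, "grip": 5}, {"offset": [0, 0, 0], "spin": 0, "grip": 5}, {"offset": [0, 0, 0], "spin": 0, "grip": 5}, {"offset": [0, 0, 0], "spin": 0, "grip": 5}])

```text
t: 22.38
tcp_pos: [0.495, 0.3219, 0.0324]
orientation: [3.14, 0.003, -3.133]
ft_force: [-0.1, -0.8, 6.4]
finger_gap: 0.017
gripper_force: 58.9
```

Call:
carry_out(deltas=[{"offset": [0, 0, 0], "spin": 0, "grip": 5}, {"offset": [0, 0, -30], "spin": 0, "grip": 5}, {"offset": [0, 0, -55], "spin": 0, "grip": 5}, {"offset": [0, 0, -55], "spin": 0, "grip": 5}, {"offset": [0, 0, 0], "spin": 0, "grip": 5}, {"offset": [0, 0, 0], "spin": 0, "grip": 5}])

```text
t: 23.12
tcp_pos: [0.4933, 0.3209, 0.1706]
orientation: [3.141, 0.001, -3.133]
ft_force: [-0.5, -0.4, -1.8]
finger_gap: 0.0167
gripper_force: 59.1
```

Call:
carry_out(deltas=[{"offset": [-1.5, -55, 0], "spin": 0, "grip": 5}, {"offset": [-1.5, -55, 0], "spin": 0, "grip": 5}, {"offset": [-1.5, -55, 0], "spin": 0, "grip": 5}, {"offset": [-1.5, -55, 0], "spin": 0, "grip": 5}, {"offset": [-1.5, -55, 0], "spin": 0, "grip": 5}, {"offset": [-1.5, -55, 0], "spin": 0, "grip": 5}])

```text
t: 23.88
tcp_pos: [0.5039, -0.0105, 0.1685]
orientation: [3.141, -0.003, -3.133]
ft_force: [0.7, 0.1, -1.4]
finger_gap: 0.0173
gripper_force: 59.1
```

Call:
carry_out(deltas=[{"offset": [0, 0, 0], "spin": 0.163, "grip": 5}, {"offset": [0, 0, 0], "spin": 0.163, "grip": 5}, {"offset": [0, 0, 0], "spin": 0.163, "grip": 5}, {"offset": [0, 0, 0], "spin": 0.163, "grip": 5}, {"offset": [0, 0, 0], "spin": 0.163, "grip": 5}, {"offset": [0, 0, 0], "spin": 0.163, "grip": 5}, {"offset": [0, 0, 0], "spin": 0.163, "grip": 5}, {"offset": [0, 0, 0], "spin": 0.163, "grip": 5}])

```text
t: 24.88
tcp_pos: [0.5039, -0.0088, 0.1684]
orientation: [-3.138, -0.001, 1.84]
ft_force: [-0.4, -0.5, -1.0]
finger_gap: 0.017
gripper_force: 59.4
```

Call:
carry_out(deltas=[{"offset": [0, 0, 0], "spin": 0, "grip": 5}, {"offset": [0, 0, 0], "spin": 0, "grip": 5}, {"offset": [0, 0, 0], "spin": 0, "grip": 5}])

```text
t: 25.25
tcp_pos: [0.505, -0.0088, 0.1698]
orientation: [-3.141, -0.0, 1.848]
ft_force: [0.6, -0.3, -0.8]
finger_gap: 0.0169
gripper_force: 59.4
```

Call:
carry_out(deltas=[{"offset": [0, 0, 55], "spin": 0, "grip": 5}, {"offset": [0, 0, 45], "spin": 0, "grip": 5}, {"offset": [0, 0, 21], "spin": 0, "grip": 5}, {"offset": [0, 0, 2], "spin": 0, "grip": 5}, {"offset": [0, 0, 0], "spin": 0, "grip": 5}, {"offset": [0, 0, 0], "spin": 0, "grip": 5}])

```text
t: 26.0
tcp_pos: [0.5063, -0.0089, 0.0483]
orientation: [3.139, 0.001, 1.846]
ft_force: [0.6, 0.3, -1.6]
finger_gap: 0.0171
gripper_force: 59.4
```

Call:
carry_out(deltas=[{"offset": [0, -0.5, 2.5], "spin": 0, "grip": 5}, {"offset": [0, 0, 1.5], "spin": 0, "grip": 5}, {"offset": [0, 0, 0], "spin": 0, "grip": 5}, {"offset": [0, 0, 0], "spin": 0, "grip": 5}])

```text
t: 26.5
tcp_pos: [0.5053, -0.0089, 0.0444]
orientation: [3.141, 0.0, 1.846]
ft_force: [-3.1, 0.4, 12.1]
finger_gap: 0.0171
gripper_force: 61.2
```

Call:
carry_out(deltas=[{"offset": [0, 0, 0], "spin": 0, "grip": 33}, {"offset": [0, 0, 0], "spin": 0, "grip": 33}, {"offset": [0, 0, 0], "spin": 0, "grip": 33}, {"offset": [0, 0, -20], "spin": 0, "grip": 33}, {"offset": [0, 0, -50], "spin": 0, "grip": 33}, {"offset": [0, 0, -50], "spin": 0, "grip": 33}, {"offset": [0, 0, -45], "spin": 0, "grip": 33}, {"offset": [0, 0, 0], "spin": 0, "grip": 33}])

```text
t: 27.5
tcp_pos: [0.5072, -0.0091, 0.2116]
orientation: [3.135, 0.002, 1.846]
ft_force: [-0.7, 0.3, 0.3]
finger_gap: 0.0329
gripper_force: 0.0
```

Call:
carry_out(deltas=[{"offset": [-60, 20, -20], "spin": 0, "grip": 50}, {"offset": [-30, 20, 0], "spin": 0, "grip": 50}, {"offset": [0, 0, 0], "spin": 0, "grip": 50}, {"offset": [0, 0, 0], "spin": 0, "grip": 50}])

```text
t: 28.0
tcp_pos: [0.5643, -0.0813, 0.2255]
orientation: [-3.139, -0.002, 1.845]
ft_force: [0.4, -0.7, -0.1]
finger_gap: 0.0499
gripper_force: 0.0
```

```bash
python3 chk.py w13
```

```text
w13 28.0 [ 0.5643 -0.0813  0.2255] [-3.1387e+00 -1.5000e-03  1.8455e+00]
tan [308.  97.] [592.5  13.1 157.7  13.8 -74. ] board xy [44.9 -2.2] ang 0.3
tan [218.  97.] [506.6 -10.4 157.3  13.5 -74.3] board xy [-44.1  -1.6] ang 0.0
grey [262.  98.] [550.2   2.9  92.2  37.2 -74.2] board xy [ 1.4 -0.6] ang 0.1
grey [432.  80.] [743.2  88.8  72.1  62.1 -55.7] board xy [210.5  29.9] ang 18.6
grey [463.  71.] [790.  132.1  79.2  60.2  20.4] board xy [267.2  58.9] ang 94.7
grey [295.  98.] [584.7  11.7 165.    7.3 -74.2] board xy [36.9 -1.5] ang 0.1
board [260.  98.] [548.3   2.7 225.6 159.6 -74.4] board xy [-0.5 -0.2] ang -0.1
```

Call:
carry_out(deltas=[{"offset": [-42, -22, 0], "spin": 0, "grip": 50}, {"offset": [-42, -22, 0], "spin": 0, "grip": 50}, {"offset": [-42, -22, 0], "spin": 0, "grip": 50}, {"offset": [-42, -22, 0], "spin": 0, "grip": 50}, {"offset": [-42, -22, 0], "spin": 0, "grip": 50}])

```text
t: 28.68
tcp_pos: [0.5159, -0.3137, 0.2266]
orientation: [-3.141, -0.001, 1.847]
ft_force: [-0.3, -0.7, 0.5]
finger_gap: 0.0502
gripper_force: 0.0
```

Call:
carry_out(deltas=[{"offset": [0, 0, 0], "spin": -0.158, "grip": 50}, {"offset": [0, 0, 0], "spin": -0.158, "grip": 50}, {"offset": [0, 0, 0], "spin": -0.158, "grip": 50}, {"offset": [0, 0, 0], "spin": -0.158, "grip": 50}, {"offset": [0, 0, 0], "spin": -0.158, "grip": 50}, {"offset": [0, 0, 0], "spin": -0.158, "grip": 50}, {"offset": [0, 0, 0], "spin": -0.158, "grip": 50}, {"offset": [0, 0, 0], "spin": -0.158, "grip": 50}])

```text
t: 29.68
tcp_pos: [0.5163, -0.3123, 0.2265]
orientation: [3.141, -0.001, 3.116]
ft_force: [-0.2, 0.5, -0.2]
finger_gap: 0.0499
gripper_force: 0.0
```

Call:
carry_out(deltas=[{"offset": [0, 0, 50], "spin": 0, "grip": 50}, {"offset": [0, 0, 20], "spin": 0, "grip": 50}, {"offset": [0, 0, 0], "spin": 0, "grip": 50}, {"offset": [0, 0, 0], "spin": 0, "grip": 50}])

```text
t: 30.18
tcp_pos: [0.5173, -0.3134, 0.1578]
orientation: [-3.141, 0.001, 3.11]
ft_force: [0.7, -0.0, -0.1]
finger_gap: 0.0504
gripper_force: 0.0
```

```bash
python3 look.py w14
```

```text
w14 30.175 [ 0.5173 -0.3134  0.1578] [-3.1412e+00  8.0000e-04  3.1104e+00]
```

View pics/w14.png

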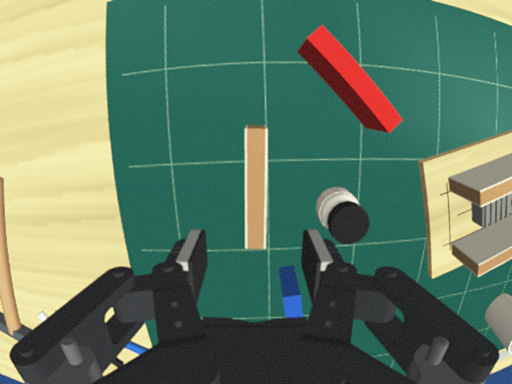

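The tan-topped short wall is centred at (256,188) between the fingers. The pot at (343,215) is clear to the right, and the blue and red pieces are away from the grasp.

Call:
carry_out(deltas=[{"offset": [1.3, 0, 60], "spin": 0, "grip": 42}, {"offset": [0, 0, 54], "spin": 0, "grip": 42}, {"offset": [0, 0, 12], "spin": 0, "grip": 42}, {"offset": [0, 0, 0], "spin": 0, "grip": 42}, {"offset": [0, 0, 0], "spin": 0, "grip": 5}, {"offset": [0, 0, 0], "spin": 0, "grip": 5}, {"offset": [0, 0, 0], "spin": 0, "grip": 5}, {"offset": [0, 0, 0], "spin": 0, "grip": 5}])

```text
t: 31.22
tcp_pos: [0.5171, -0.3146, 0.0334]
orientation: [-3.14, 0.004, 3.11]
ft_force: [0.7, 0.1, 8.4]
finger_gap: 0.0171
gripper_force: 60.3
```

Call:
carry_out(deltas=[{"offset": [0, 0, 0], "spin": 0, "grip": 5}, {"offset": [0, 0, -30], "spin": 0, "grip": 5}, {"offset": [0, 0, -55], "spin": 0, "grip": 5}, {"offset": [0, 0, -55], "spin": 0, "grip": 5}, {"offset": [0, 0, 0], "spin": 0, "grip": 5}, {"offset": [0, 0, 0], "spin": 0, "grip": 5}])

```text
t: 31.98
tcp_pos: [0.5154, -0.3135, 0.1715]
orientation: [-3.141, 0.001, 3.11]
ft_force: [-0.2, -0.2, -1.5]
finger_gap: 0.0168
gripper_force: 59.1
```

Call:
carry_out(deltas=[{"offset": [-10.3, 45.6, 0], "spin": 0, "grip": 5}, {"offset": [-10.3, 45.6, 0], "spin": 0, "grip": 5}, {"offset": [-10.3, 45.6, 0], "spin": 0, "grip": 5}, {"offset": [-10.3, 45.6, 0], "spin": 0, "grip": 5}, {"offset": [-10.3, 45.6, 0], "spin": 0, "grip": 5}, {"offset": [0, 0, 0], "spin": -0.153, "grip": 5}, {"offset": [0, 0, 0], "spin": -0.153, "grip": 5}, {"offset": [0, 0, 0], "spin": 0, "grip": 5}])

```text
t: 32.98
tcp_pos: [0.5732, -0.087, 0.1694]
orientation: [3.14, -0.003, -2.868]
ft_force: [-0.1, -0.7, -1.6]
finger_gap: 0.0171
gripper_force: 59.1
```

Call:
carry_out(deltas=[{"offset": [0, 0, 0], "spin": 0, "grip": 5}, {"offset": [0, 0, 0], "spin": 0, "grip": 5}])

```text
t: 33.22
tcp_pos: [0.574, -0.0875, 0.1706]
orientation: [3.141, -0.001, -2.869]
ft_force: [-0.2, 0.1, -1.5]
finger_gap: 0.0174
gripper_force: 59.1
```

```bash
python3 look.py w15
```

```text
w15 33.225 [ 0.574  -0.0875  0.1706] [ 3.1413e+00 -6.0000e-04 -2.8694e+00]
```

View pics/w15.png

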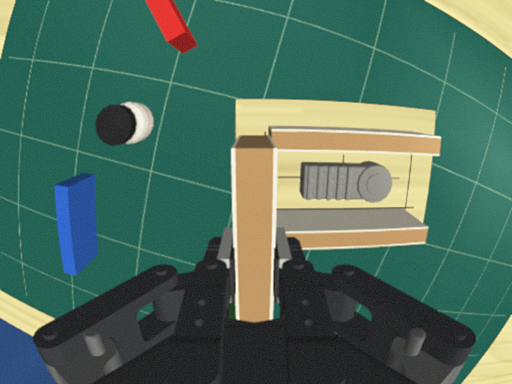

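The short wall hangs square at the board's −y end (column 255); long walls and master are in place beyond it. I'll lower.

Call:
carry_out(deltas=[{"offset": [0, 0, 55], "spin": 0, "grip": 5}, {"offset": [0, 0, 45], "spin": 0, "grip": 5}, {"offset": [0, 0, 22], "spin": 0, "grip": 5}, {"offset": [0, 0, 0], "spin": 0, "grip": 5}, {"offset": [0, 0, 0], "spin": 0, "grip": 5}])

```text
t: 33.9
tcp_pos: [0.5746, -0.0875, 0.0495]
orientation: [-3.141, 0.001, -2.868]
ft_force: [-1.1, 0.6, -0.5]
finger_gap: 0.0168
gripper_force: 60.1
```

Call:
carry_out(deltas=[{"offset": [0, 0, 3], "spin": 0, "grip": 5}, {"offset": [0, 0, 1], "spin": 0, "grip": 5}, {"offset": [0, 0, 0], "spin": 0, "grip": 5}, {"offset": [0, 0, 0], "spin": 0, "grip": 5}])

```text
t: 34.4
tcp_pos: [0.5744, -0.0874, 0.0452]
orientation: [-3.141, 0.0, -2.867]
ft_force: [0.4, -0.7, -0.9]
finger_gap: 0.0171
gripper_force: 60.2
```

Call:
carry_out(deltas=[{"offset": [0, 0, 1], "spin": 0, "grip": 5}, {"offset": [0, 0, 0], "spin": 0, "grip": 5}])

```text
t: 34.65
tcp_pos: [0.5747, -0.0874, 0.0449]
orientation: [-3.141, 0.001, -2.867]
ft_force: [-1.0, 1.8, 8.5]
finger_gap: 0.0171
gripper_force: 61.4
```

Call:
carry_out(deltas=[{"offset": [0, 0, 0], "spin": 0, "grip": 33}, {"offset": [0, 0, 0], "spin": 0, "grip": 33}, {"offset": [0, 0, 0], "spin": 0, "grip": 33}, {"offset": [0, 0, -20], "spin": 0, "grip": 33}, {"offset": [0, 0, -50], "spin": 0, "grip": 33}, {"offset": [0, 0, -50], "spin": 0, "grip": 33}, {"offset": [0, 0, -55], "spin": 0, "grip": 33}, {"offset": [0, 0, 0], "spin": 0, "grip": 33}])

```text
t: 35.65
tcp_pos: [0.5774, -0.0879, 0.2253]
orientation: [-3.137, 0.01, -2.867]
ft_force: [-0.9, 0.6, -0.5]
finger_gap: 0.0328
gripper_force: 0.0
```

Call:
carry_out(deltas=[{"offset": [-2.6, 56, 0], "spin": 0, "grip": 50}, {"offset": [-2.6, 56, 0], "spin": 0, "grip": 50}, {"offset": [-2.6, 56, 0], "spin": 0, "grip": 50}, {"offset": [-2.6, 56, 0], "spin": 0, "grip": 50}, {"offset": [-2.6, 56, 0], "spin": 0, "grip": 50}, {"offset": [-2.6, 56, 0], "spin": 0, "grip": 50}, {"offset": [-2.6, 56, 0], "spin": 0, "grip": 50}, {"offset": [-2.6, 56, 0], "spin": 0, "grip": 50}])

```text
t: 36.65
tcp_pos: [0.472, 0.351, 0.219]
orientation: [-3.141, -0.0, -2.867]
ft_force: [-0.2, 0.9, 0.9]
finger_gap: 0.0499
gripper_force: 0.0
```

Call:
carry_out(deltas=[{"offset": [-2.6, 56, 0], "spin": 0, "grip": 50}, {"offset": [0, 0, 0], "spin": 0.098, "grip": 50}, {"offset": [0, 0, 25], "spin": 0.098, "grip": 50}, {"offset": [0, 0, 25], "spin": 0, "grip": 50}, {"offset": [0, 0, 0], "spin": 0, "grip": 50}, {"offset": [0, 0, 0], "spin": 0, "grip": 50}])

```text
t: 37.4
tcp_pos: [0.4606, 0.4043, 0.1698]
orientation: [3.141, 0.0, -3.063]
ft_force: [0.5, 0.2, 0.8]
finger_gap: 0.05
gripper_force: 0.0
```

```bash
python3 chk.py w16
python3 - <<'E'
from meas import *
i,cs=blobs("w16","tan",300)
for c in cs: print(c.mean(0),np.round(rect(i,c,.06),1))
E
```

```text
w16 37.4 [0.4606 0.4043 0.1698] [ 3.1412e+00  4.0000e-04 -3.0634e+00]
tan [256. 187.] [457.7 405.5 100.1  13.6   5. ] board xy [ 21.3 412. ] ang 79.3
[256.31203008 186.63157895] [461.  405.8 105.1  14.3   5. ]
```

View pics/w16.png

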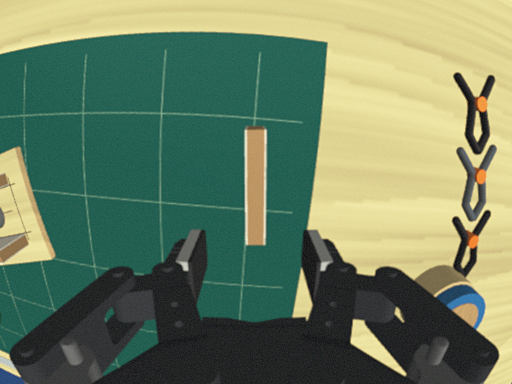

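The last short wall is at (256,187), centred and square between the fingers. The area around it is clear.

Call:
carry_out(deltas=[{"offset": [0, 1, 60], "spin": 0, "grip": 42}, {"offset": [0, 0, 60], "spin": 0, "grip": 42}, {"offset": [0, 0, 18], "spin": 0, "grip": 42}, {"offset": [0, 0, 0], "spin": 0, "grip": 42}, {"offset": [0, 0, 0], "spin": 0, "grip": 5}, {"offset": [0, 0, 0], "spin": 0, "grip": 5}, {"offset": [0, 0, 0], "spin": 0, "grip": 5}, {"offset": [0, 0, 0], "spin": 0, "grip": 5}])

```text
t: 38.45
tcp_pos: [0.4618, 0.4064, 0.0336]
orientation: [3.139, 0.004, -3.063]
ft_force: [-0.2, -0.5, 6.8]
finger_gap: 0.0168
gripper_force: 59.8
```

Call:
carry_out(deltas=[{"offset": [0, 0, 0], "spin": 0, "grip": 5}, {"offset": [0, 0, -30], "spin": 0, "grip": 5}, {"offset": [0, 0, -55], "spin": 0, "grip": 5}, {"offset": [0, 0, -55], "spin": 0, "grip": 5}, {"offset": [0, 0, 0], "spin": 0, "grip": 5}, {"offset": [0, 0, 0], "spin": 0, "grip": 5}])

```text
t: 39.2
tcp_pos: [0.4601, 0.405, 0.1717]
orientation: [3.141, 0.001, -3.063]
ft_force: [-0.9, -0.0, -1.2]
finger_gap: 0.0169
gripper_force: 58.8
```

Call:
carry_out(deltas=[{"offset": [-6.4, -52.6, 0], "spin": 0, "grip": 5}, {"offset": [-6.4, -52.6, 0], "spin": 0, "grip": 5}, {"offset": [-6.4, -52.6, 0], "spin": 0, "grip": 5}, {"offset": [-6.4, -52.6, 0], "spin": 0, "grip": 5}, {"offset": [-6.4, -52.6, 0], "spin": 0, "grip": 5}, {"offset": [-6.4, -52.6, 0], "spin": 0, "grip": 5}, {"offset": [0, 0, 0], "spin": -0.097, "grip": 5}, {"offset": [0, 0, 0], "spin": -0.097, "grip": 5}])

```text
t: 40.2
tcp_pos: [0.5221, 0.0923, 0.1694]
orientation: [3.141, -0.003, -2.868]
ft_force: [-1.0, 0.2, -1.0]
finger_gap: 0.017
gripper_force: 58.9
```

Call:
carry_out(deltas=[{"offset": [0, 0, 0], "spin": 0, "grip": 5}, {"offset": [0, 0, 0], "spin": 0, "grip": 5}, {"offset": [0, 0, 0], "spin": 0, "grip": 5}])

```text
t: 40.58
tcp_pos: [0.5229, 0.0937, 0.1707]
orientation: [3.141, -0.001, -2.87]
ft_force: [-0.4, -0.3, -1.0]
finger_gap: 0.0171
gripper_force: 58.9
```

Call:
carry_out(deltas=[{"offset": [0, 0, 55], "spin": 0, "grip": 5}, {"offset": [0, 0, 45], "spin": 0, "grip": 5}, {"offset": [0, 0, 22], "spin": 0, "grip": 5}, {"offset": [0, 0, 0], "spin": 0, "grip": 5}, {"offset": [0, 0, 3], "spin": 0, "grip": 5}, {"offset": [0, 0, 1], "spin": 0, "grip": 5}, {"offset": [0, 0, 0.5], "spin": 0, "grip": 5}, {"offset": [0, 0, 0], "spin": 0, "grip": 5}])

```text
t: 41.58
tcp_pos: [0.5237, 0.0936, 0.0452]
orientation: [-3.142, 0.001, -2.87]
ft_force: [0.6, -0.3, 4.8]
finger_gap: 0.0168
gripper_force: 60.7
```

Call:
carry_out(deltas=[{"offset": [0, 0, 0], "spin": 0, "grip": 33}, {"offset": [0, 0, 0], "spin": 0, "grip": 33}, {"offset": [0, 0, 0], "spin": 0, "grip": 33}, {"offset": [0, 0, -20], "spin": 0, "grip": 33}, {"offset": [0, 0, -50], "spin": 0, "grip": 33}, {"offset": [0, 0, -55], "spin": 0, "grip": 33}, {"offset": [0, 0, -60], "spin": 0, "grip": 33}, {"offset": [0, 0, 0], "spin": 0, "grip": 33}])

```text
t: 42.58
tcp_pos: [0.5261, 0.0939, 0.2343]
orientation: [-3.14, 0.009, -2.869]
ft_force: [0.6, 0.1, -1.1]
finger_gap: 0.033
gripper_force: 0.0
```

Call:
carry_out(deltas=[{"offset": [-42, -53, -10], "spin": 0, "grip": 50}, {"offset": [-42, -53, -10], "spin": 0, "grip": 50}, {"offset": [0, 0, 0], "spin": 0, "grip": 50}, {"offset": [0, 0, 0], "spin": 0, "grip": 50}])

```text
t: 43.08
tcp_pos: [0.622, 0.0206, 0.246]
orientation: [3.141, -0.003, -2.87]
ft_force: [-0.8, -0.2, -1.5]
finger_gap: 0.0504
gripper_force: 0.0
```

```bash
python3 chk.py w17
```

```text
w17 43.075 [0.622  0.0206 0.246 ] [ 3.1405e+00 -3.1000e-03 -2.8701e+00]
tan [257. 147.] [592.   15.8 159.6  13.4 -74.3] board xy [45.1  0.5] ang 0.0
tan [344. 108.] [523.7  94.7 104.6  13.4  15.5] board xy [ 0.7 94.9] ang 89.8
tan [170. 108.] [574.6 -86.5 104.   13.5  15.6] board xy [  0.7 -93.2] ang 89.9
tan [257.  65.] [505.9  -7.6 159.   13.  -74. ] board xy [-44.1   1.2] ang 0.3
grey [256. 106.] [549.7   5.3  91.8  36.8 -73.8] board xy [1.5 1.9] ang 0.5
grey [286.  89.] [552.6  15.1 178.3 107.2 -69.3] board xy [ 7.  10.5] ang 5.0
board [255. 106.] [546.9   1.7 170.3  71.3 -74.2] board xy [-2.1 -0.8] ang 0.1
board [257. 103.] [547.8   2.9 242.9 159.1 -74.1] board xy [-0.9  0. ] ang 0.2
```

View pics/w17.png

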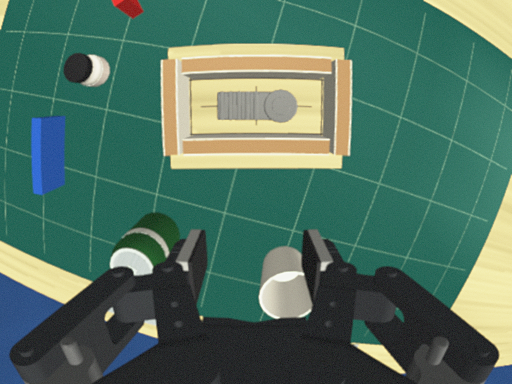

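The box is closed round the master: short walls at (170,108) and (344,108), long walls at (257,65) and (257,147), all within 3 mm and 0.5° of their places. The pot, cup and can are standing, and the gripper is clear.

```bash
python3 -c "
from plant import *
print(close_job())"
```

```text
the job is handed in; nothing more can be done
None
```

The mould box is built and handed in: the master lies on the centre cross with all four walls closed round it, each within about 3 mm of its place in the last camera check; the pot, cup and can still stand, and no verdict came back.

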